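Load the label reel and hold the feed gate open

TASK

Get the label-tape feeder ready for threading: put the yellow label reel upright onto the feeder's spindle, all the way down on its platter, and let go of it. Then pull the blue handle of the spring-return gate out until its black pointer stands within the red band on the scale, and keep holding it there: the program finishes while the gripper still holds the gate open, with the reel still seated. Do not disturb the petri dish, the jar or the marker.

Things in the scene. Friction and masses are not known exactly. Their poses are not given: they have to be found in the camera images.
- reel: Loose reel of label tape standing on the worktop, bore upright, the end it stands on is its underside and goes down onto the platter: yellow roll 60 mm in diameter, 40 mm tall with its white core, bore 26 mm through, about 0.12 kg. Origin at the centre of its underside, z along the bore, up.
- feeder: Fixed grey base plate 150 (x) x 260 (y) x 12 mm on the worktop, turned by up to 0.25 rad. Origin at the centre of its underside. On it, in its frame: upright steel spindle at (0, +75) mm on a 68 mm aluminium platter; at y = -55 mm the gate on rails along x; a fixed upright roller at (52, -12) mm, top 48 mm above the worktop; at y = -94 mm the white scale strip along x.
- spindle_seat (a point): Centre of the platter's top face, 18 mm above the worktop, where the reel's underside centre must come to rest. The spindle rises 55 mm from here, 20 mm in diameter, its last 9 mm tapered to 10 mm.
- spindle_tip (a point): Top end of the spindle, 73 mm above the worktop.
- gate (a joint): Travel of the gate carriage in m along the feeder's -x (roughly toward the robot): 0 closed (the spring holds it there), 0.075 at the far stop. Spring force about 5 N closed, growing by 1 N per 10 mm; it snaps back when let go.
- gate_grip (a point): Point on the centre line of the blue upright paddle handle of the gate, 80 mm above the worktop, 15 mm below the paddle's top edge. The paddle is 12 mm thick along the feeder's x and 40 mm wide along its y, free from 46 to 95 mm above the worktop; the black carriage under it is 50 x 44 mm. It moves with the gate.
- gate_pointer (a point): Outer part of the gate's thin black pointer (2.5 mm wide) lying over the white scale strip; it moves with the gate and is at the same place along the feeder's x as gate_grip.
- red_band: Fixed red clip on the white scale strip, 10 mm wide along the feeder's x, 24 mm along its y; origin at the centre of its underside, axes parallel to the feeder's. Its middle is where the pointer stands at a gate travel of 30 to 60 mm, different each time.
- petri_dish: Bystander: round petri dish, 90 mm in diameter, 14 mm tall; origin at the centre of its underside.
- jar: Bystander: small white jar with red cap, 43 mm in diameter, 43 mm tall; origin at the centre of its underside.
- marker: Bystander: marker pen with red cap, 130 mm long (its y), 14 mm high; origin at the centre of its underside.
There are look-alikes about, which are no part of the job. There is more than one size of the reel; the one meant has the size given above.

How it is judged:
On the way, in this order (a step that is already met when the one before it is completed fails the run):
1. the reel is down on the platter, round the spindle, and let go, the gate still closed (horizontal distance between reel and spindle_seat below 0.006 m and z of reel in the frame of spindle_seat below 0.004 m and angle between reel's own z axis and vertical below 0.06 rad and contact force between reel and the arm below 0.2 N and contact force between reel and the fingers below 0.2 N and linear speed of reel below 0.02 m/s and value of joint gate below 0.015 m), for 0.2 s.
2. the gate's pointer stands within the red band, held by the gripper (x of gate_pointer in the frame of red_band between -0.005 and 0.005 m and velocity of joint gate between -0.01 and 0.01 m/s and contact force between the fingers and feeder above 2 N), for 0.5 s.
At the end, for the whole second after the job is handed in: The reel sits upright on the platter round the spindle (within 6 mm of its axis, its underside within 4 mm of the platter), untouched by the robot; the gate's pointer is within 5 mm of the red band's middle, still, and the fingers bear on the gate with more than 2 N (all of step 2 and horizontal distance between reel and spindle_seat below 0.006 m and z of reel in the frame of spindle_seat below 0.004 m and angle between reel's own z axis and vertical below 0.06 rad and contact force between reel and the arm below 0.2 N and contact force between reel and the fingers below 0.2 N and linear speed of reel below 0.02 m/s); the arm keeps its last pose, push and grip.
It fails at once if the petri dish is shifted by more than 20 mm (distance of petri_dish from where it was at the start of the episode above 0.02 m).
It fails at once if the jar is shifted by more than 20 mm (distance of jar from where it was at the start of the episode above 0.02 m).
It fails at once if the marker is shifted by more than 20 mm (distance of marker from where it was at the start of the episode above 0.02 m).
It fails at once if the jar is tipped over (angle between jar's own z axis and vertical above 0.5 rad).
It also fails if it takes over 58 s, if anything falls off the work surface, if the arm or the gripper's body presses on something with over 40 N, if the wrist force passes 120 N, or if a joint passes its speed limit or range.

ROBOT

A 7-joint arm with a two-finger parallel gripper is mounted at the origin on a cart in front of the work surface, level with it; the furniture and walls round the work are solid. World frame = base frame: x ahead of the robot, y to its left, z up, the work surface at z = 0. Lengths are in m, angles in rad, forces in N, time in s.
With the tool pointing down it reaches from about 0.425 to 0.875 m from the base axis. Payload 4.7 kg.
Tool frame: the origin (TCP) lies midway between the tips of the shut fingers; the grasp point (between the pads) lies 19 mm behind it; z points along the fingers, y is the line along which they close (so a half turn about z gives the same grasp; the last joint's range is limited). The gripper opens to 87 mm and grips with 3 to 60 N. Pads are 19 mm wide; open, the fingers measure 117 mm over their backs; the gripper's body (75 mm by 190 mm) begins 51 mm behind the grasp point.
Start: joints at [1.227, 0.321, -0.07, 1.45, 0.023, 1.371, -0.057], TCP at [0.228, -0.609, 0.223] pointing down, gripper open.
Joint ranges: [-2.86, 2.86], [-0.3, 2.09], [-1.38, 1.24], [0.06, 2.45], [-1.56, 4.7], [0.09, 2.05], [-2.69, 2.69]. Speed limits (rad/s): [2.57, 2.57, 3.14, 3.14, 3.14, 3.14, 3.14].

INTERFACE

Orientations are given as a unit quaternion [x, y, z, w].
In Python, from rig import telemetry, imaging, workorder, cut_out, tip_of gives the robot as it stands.
- The arm moves only by the shell command python3 -m pendant 'ROWS' [FORCE]. ROWS is JSON, a list of rows, each a list of 3 entries, a list of its own where there are three numbers: the shift along the world's x, y, z in mm, then the turn, a rotation vector about the world's x, y, z in rad, then the finger opening in mm, from 0 to 87. A call has 1 to 8 rows; each row is the pose to reach, as a shift and turn from the pose commanded when the call began; what a row does not reach only later rows make up. A row lasts 1/10 s, in which the tool goes at most 50 mm and 8.59 degrees, less where a joint would pass 70% of its speed; a pose out of reach is approached as far as the arm can. A call with a gripper value outside its range is refused whole. The fingers move at their own pace and stop on an object; FORCE is the grip in N (left out, the last holds). Time passes only in rows, so rows that repeat a pose let the fingers close. It gives the time, the measured TCP pose, the force, the opening and the grip force at its end, in the units of the state.
- telemetry.sense(): the state, without advancing time (a new reading comes with each control period).
- imaging.read_camera(name): name is "scene" or "top"; returns the picture (384x512x3 uint8, blue, green, red); there is no depth.
- imaging.camera_info(name): a dict with "fx", "fy", "cx", "cy" (pixels), "D" ([k1, k2, p1, p2, k3] as OpenCV has them; the pictures are not rectified), "world_to_cam" (4x4, takes a point from world to camera coordinates). Camera axes: x right, y up, looking along -z (the intrinsics and any distortion apply to the point x, -y, -z); pixel columns grow to the right and rows downward; lengths in m; the calibration is good to about 2 mm. A picture is of the moment at which its call begins. camera_info takes no time and is no camera call.
- workorder.hand_in(): hands the job in; it is judged then, once.
Trained networks look in the newest picture that a camera, given by its name, has taken for a name from the list of things; names that differ only in an ending like _2 or _b are one class to them, and where a whole thing is asked for, a point or a joint stands for the part that bears it (a point fixed in the world has none). Each returns a list of dicts, best first, with "p" (0 to 1); they miss things now and then, are a little off and sometimes report something else, mostly with a low value. They report only what shows in the picture. A call takes as long as a camera call. They do not tell look-alikes from the thing itself.
- cut_out(camera, label): "region" (384x512 bool, what is visible of it) and "bbox" ([centre column, centre row, width, height] in pixels, round what is visible of it).
- tip_of(camera, label): "xy" ([column, row] in pixels: a listed point, or the origin of a listed thing).
The state is a dict: "time": time; "joint_pos": joint angles; "qvel": joint speeds; "joint_efforts": joint torques, N m; "tcp_pos": TCP position; "tcp_rot": TCP orientation; "wrist_force": force on the tool from outside, world axes, zero at the start; "moment": the same for the moment, N m; "grip_width": finger opening in m; "grip_force": force on a finger pad.
Only numpy, scipy, OpenCV 4.12 (cv2) and the standard library are available. Lean on these libraries where they do the work, as an engineer would, in place of code of your own. Each camera call takes 0.05 s, during which the arm holds its last target. There are 200 camera calls.

## Working session

There is one attempt and no reset: what is moved stays moved. The work goes in short steps, Python scripts to look and compute and a shell command to move; the robot and the scene stay as the last step left them, time stands still between calls to the robot, and variables do not carry over. Pictures are saved under pics/ and viewed, at most 10 in all, crops included, and the job is handed in when it is done.

```bash
mkdir -p pics
cat > h.py <<'E'
import numpy as np, cv2
from rig import telemetry, imaging, workorder, cut_out, tip_of
def ray(cam,px):
    c=imaging.camera_info(cam);K=np.array([[c['fx'],0,c['cx']],[0,c['fy'],c['cy']],[0,0,1.]])
    u=cv2.undistortPoints(np.array([[px]],float),K,np.array(c['D'],float))[0,0]
    M=np.array(c['world_to_cam']);R,t=M[:3,:3],M[:3,3]
    return -R.T@t, R.T@np.array([u[0],-u[1],-1.])
def at(cam,px,z):
    o,d=ray(cam,px);return o+d*(z-o[2])/d[2]
def proj(cam,P):
    c=imaging.camera_info(cam);K=np.array([[c['fx'],0,c['cx']],[0,c['fy'],c['cy']],[0,0,1.]])
    M=np.array(c['world_to_cam']);q=(M[:3,:3]@np.atleast_2d(P).T).T+M[:3,3]
    q=q*[1,-1,-1]
    return cv2.projectPoints(q,np.zeros(3),np.zeros(3),K,np.array(c['D'],float))[0][:,0]
E
python3 - <<'E'
from h import *
np.set_printoptions(precision=4,suppress=True)
a=imaging.read_camera("scene");b=imaging.read_camera("top")
cv2.imwrite("pics/a.png",cv2.resize(a,(800,600)));cv2.imwrite("pics/b.png",cv2.resize(b,(800,600)))
for c in("scene","top"):
    print(c,ray(c,(256,192)))
    for l in("reel","spindle_seat","spindle_tip","gate_grip","gate_pointer","red_band","feeder","petri_dish","jar","marker"):
        print(l,[(np.round(d['xy'],1),round(d['p'],2)) for d in tip_of(c,l)])
    print([(np.round(d['bbox'],1),round(d['p'],2)) for d in cut_out(c,"reel")])
print(telemetry.sense())
E
```

```text
scene (array([-0.263 ,  0.176 ,  1.1284]), array([ 0.5755, -0.2908, -0.7645]))
reel [(array([194.3, 228.9]), 0.93), (array([158.4, 267.2]), 0.89), (array([144.4, 243.6]), 0.53), (array([256.4, 190. ]), 0.36)]
spindle_seat [(array([258.9, 205.8]), 0.57)]
spindle_tip [(array([258.5, 193.3]), 0.94)]
gate_grip [(array([298.1, 172.5]), 0.62)]
gate_pointer [(array([307.9, 183.2]), 0.8), (array([122.7, 219.9]), 0.37)]
red_band [(array([119.9, 220.1]), 0.17)]
feeder [(array([284.5, 200.5]), 0.69)]
petri_dish [(array([121.9, 221.5]), 0.96)]
jar [(array([222.4, 271.2]), 0.53)]
marker [(array([220.6, 270.6]), 0.21)]
[(array([161.8, 262.9,  24.5,  24.8]), 0.77), (array([192.3, 225.6,  25. ,  35.5]), 0.7)]
top (array([ 0.3063, -0.211 ,  1.1165]), array([ 0.1986, -0.0067, -0.9801]))
reel [(array([187.2, 189. ]), 0.97), (array([151.3, 216.7]), 0.64), (array([149.5, 189.9]), 0.54), (array([311.6, 185. ]), 0.3)]
spindle_seat [(array([264. , 193.2]), 0.92)]
spindle_tip [(array([264.2, 190.4]), 0.93)]
gate_grip [(array([310. , 186.9]), 0.67)]
gate_pointer [(array([321.1, 192.6]), 0.57)]
red_band [(arra
[... 177 characters left out ...]
.52), (array([311.8, 184.6]), 0.27)]
[(array([148.3, 217. ,  21.7,  17.6]), 0.72), (array([146.4, 188. ,  13.9,  13.4]), 0.72), (array([187.8, 187.7,  29.5,  31.8]), 0.56)]
{'time': 1.2, 'joint_pos': array([ 1.2271,  0.321 , -0.0701,  1.4505,  0.0226,  1.3708, -0.0569]), 'qvel': array([-0.0005,  0.0009,  0.0008, -0.0009,  0.0005, -0.0015, -0.0002]), 'joint_efforts': array([ -0.0001, -49.1112,  -0.4033, -31.2773,  -0.0638,   0.0337,
         0.    ]), 'tcp_pos': array([ 0.2277, -0.6089,  0.2226]), 'tcp_rot': array([0.984, 0.178, 0.   , 0.   ]), 'wrist_force': array([-0.5888, -0.2103, -0.4063]), 'moment': array([-0.0104,  0.0028, -0.0105]), 'grip_force': 0.0, 'grip_width': 0.08690160140756105}
```

View images.

View pics/a.png

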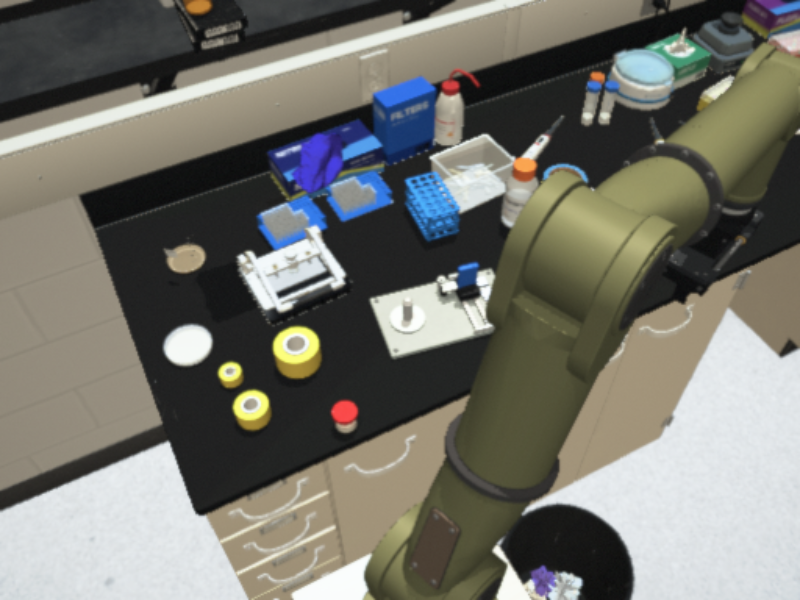

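View pics/b.png

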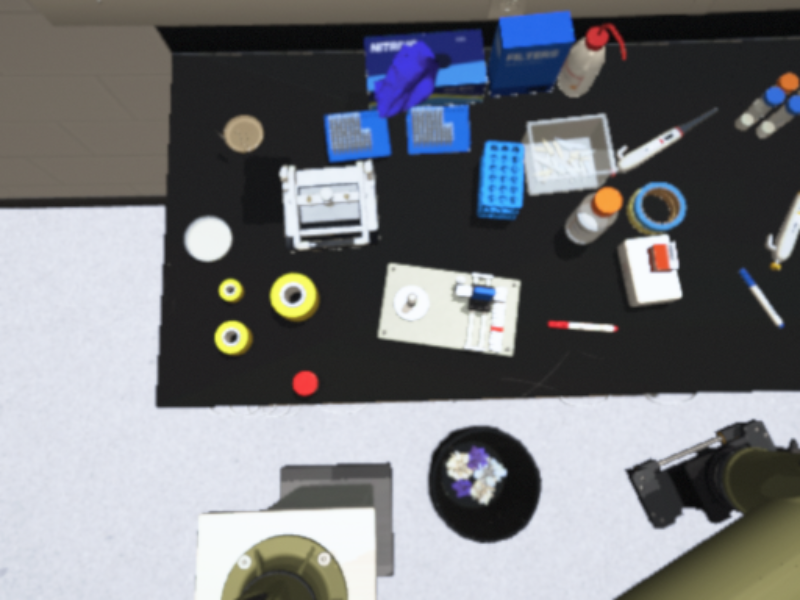

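Three yellow reels in the top view (800x600 pixels): large (295,297), medium (232,338), small (230,290). By scale (260 mm plate ≈ 138 px), the medium one is about 60 mm wide and fits. I'll measure it and confirm with a crop. Feeder at (450,310), spindle (411,300), gate paddle (484,293), red band (497,329), jar (305,383), dish (208,239), marker (583,326).

Run:
```python
from h import *
np.set_printoptions(precision=4,suppress=True)
im=imaging.read_camera("top"); sc=imaging.read_camera("scene")
cv2.imwrite("pics/c.png",np.hstack([cv2.resize(im[165:245,130:215],None,fx=4.7,fy=4.7,interpolation=2),cv2.resize(sc[200:280,130:215],None,fx=4.7,fy=4.7,interpolation=2)]))
cv2.imwrite("pics/d.png",cv2.resize(im[160:235,235:345],None,fx=7.2,fy=7.2,interpolation=2))
for n,p in(("top",im),("scene",sc)):
    hsv=cv2.cvtColor(p,cv2.COLOR_BGR2HSV); m=cv2.inRange(hsv,(20,110,90),(35,255,255))
    k,l,s,c=cv2.connectedComponentsWithStats(m)
    for i in range(1,k):
        if s[i,4]>40 and s[i,0]<230:
            b=s[i]; print(n,b, at(n,c[i],.02)[:2])
            if n=="top":
                x,y,w,h=b[:4]; cy=y+h/2-.5
                print('  width mm at z=.04/.0', [1e3*np.linalg.norm(at(n,(x-.5,cy),z)-at(n,(x+w-.5,cy),z)) for z in(.04,0)])
```

```text
top [172 174  32  31 526] [ 0.5409 -0.0153]
  width mm at z=.04/.0 [np.float64(94.17026383152655), np.float64(97.66924041317736)]
top [140 178  16  15 135] [0.5574 0.1071]
  width mm at z=.04/.0 [np.float64(46.843376156491615), np.float64(48.58388180560234)]
top [137 205  24  22 293] [0.4648 0.1003]
  width mm at z=.04/.0 [np.float64(69.16904717830329), np.float64(71.7390822021508)]
scene [174 208  32  34 643] [ 0.5449 -0.0164]
scene [139 231  17  17 162] [0.5578 0.1092]
scene [149 249  24  26 372] [0.4674 0.1004]
```

View pics/c.png

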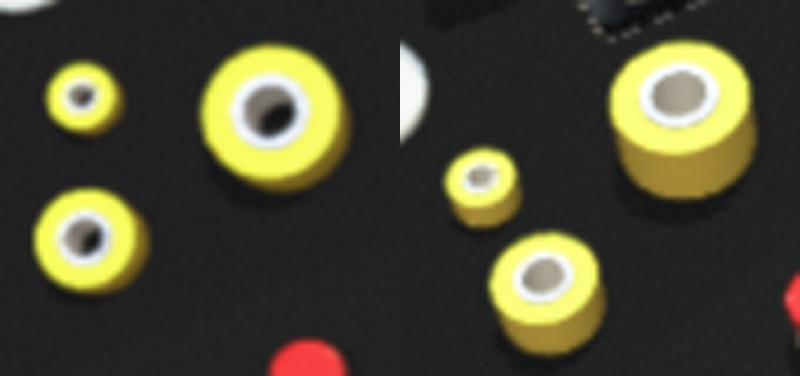

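View pics/d.png

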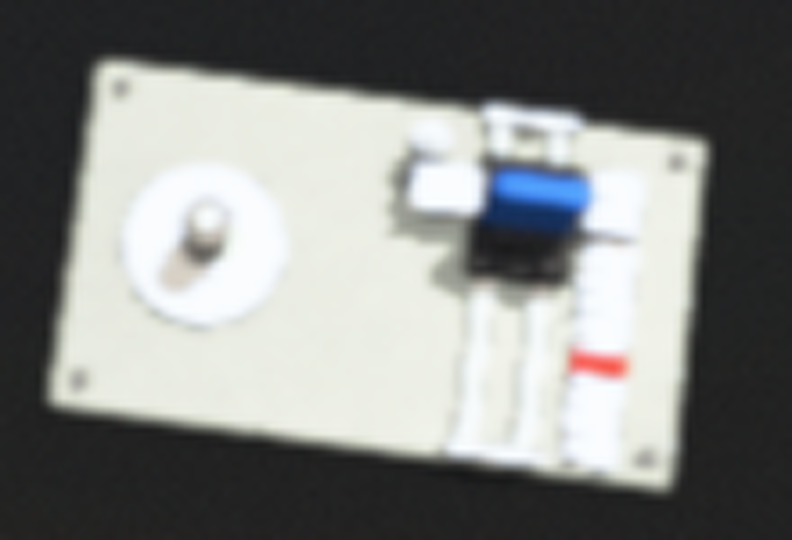

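The crops show the medium reel (crop left (85,240), i.e. top px ≈(148,216)): by its width it is 60-odd mm, with a bore ratio of about 26/60. The others are ≈90 mm and ≈43 mm, so this is the one meant. The feeder corners, red band (600,364) and pointer (605,237) are clear in the last crop. Next I fit the poses.

```bash
cat > fit.py <<'E'
from h import *
from scipy.optimize import least_squares
np.set_printoptions(precision=4,suppress=True)
f=lambda u,v:((u+.5)/7.2-.5+235,(v+.5)/7.2-.5+160)
obs=[("top",(75,130,12),f(97,60)),("top",(75,-130,12),f(708,140)),("top",(-75,-130,12),f(672,490)),("top",(-75,130,12),f(48,402)),
("top",(0,75,18),f(204,245)),("top",(0,75,73),(264.2,190.4)),("top",(0,75,18),(264.,193.2)),("scene",(0,75,73),(258.5,193.3)),("scene",(0,75,18),(258.9,205.8))]
def W(p,P):
    c,s=np.cos(p[2]),np.sin(p[2]);P=np.array(P)/1e3
    return np.array([p[0]+c*P[0]-s*P[1],p[1]+s*P[0]+c*P[1],P[2]])
r=least_squares(lambda p:np.concatenate([proj(c,W(p,P))[0]-px for c,P,px in obs]),[.55,-.25,0],loss='soft_l1')
p=r.x;print("feeder",p,"\nres",np.array([proj(c,W(p,P))[0]-px for c,P,px in obs]))
print("seat",W(p,(0,75,18)))
def inF(q):
    c,s=np.cos(p[2]),np.sin(p[2]);d=q[:2]-p[:2];return 1e3*np.array([c*d[0]+s*d[1],-s*d[0]+c*d[1]])
print("pointer",inF(at("top",f(605,237),.016)),"band",inF(at("top",f(600,364),.016)))
def bb(n):
    im=imaging.read_camera(n);m=cv2.inRange(cv2.cvtColor(im,cv2.COLOR_BGR2HSV),(20,60,50),(36,255,255))
    k,l,s,c=cv2.connectedComponentsWithStats(m); t=(148,216) if n=="top" else (161,262)
    i=min([i for i in range(1,k) if s[i,4]>40],key=lambda i:np.hypot(*(c[i]-t)));x,y,w,h=s[i,:4];return np.array([x-.5,y-.5,x+w-.5,y+h-.5])
if __name__=="__main__":
    a=np.linspace(0,6.283,60);B={n:bb(n) for n in("top","scene")}
    def sil(n,q):
        P=np.concatenate([proj(n,np.c_[q[0]+.03*np.cos(a),q[1]+.03*np.sin(a),0*a+z]) for z in(0,.04)]);return np.r_[P.min(0),P.max(0)]
    R=lambda q:np.concatenate([(sil(n,q)-B[n]) for n in B])
    s=least_squares(R,[.465,.1],loss='soft_l1',diff_step=1e-3);print("reel",s.x,R(s.x))
    st=telemetry.sense();print(st['tcp_pos'],st['tcp_rot'])
    for l in("gate_grip","gate_pointer"):
        for d in tip_of("top",l)[:1]:print(l,inF(at("top",d['xy'],.08 if 'grip' in l else .016)))
    for n,px,z in(("jar",(305,383),.043),("petri",(208,239),.014),("marker",(583,326),.01)):print(n,at("top",np.array(px)*.64,z))
    S,T=[W(p,(x,-55,80)) for x in(0,-75)];print(S,T)
E
python3 fit.py
```

```text
feeder [ 0.5113 -0.3127 -0.163 ] 
res [[ 0.1487 -0.0312]
 [-0.4372  0.038 ]
 [-0.2748  0.0046]
 [-0.0295  0.4706]
 [-0.1557 -0.0014]
 [-1.085  -0.5309]
 [-1.253   0.3959]
 [ 2.8267 -1.0444]
 [ 2.4235 -1.7672]]
seat [ 0.5234 -0.2387  0.018 ]
pointer [ 26.7042 -91.8291] band [-27.2131 -95.3272]
reel [0.4688 0.1   ] [ 0.1694 -0.0703 -0.566  -2.0993  1.4623  1.5589 -0.1945  0.0629]
[ 0.2276 -0.6089  0.2226] [ 0.984   0.1779 -0.      0.    ]
gate_grip [ 24.3841 -56.4009]
gate_pointer [  31.025  -103.2305]
jar [ 0.3735 -0.0403  0.043 ]
petri [0.6621 0.1554 0.014 ]
marker [ 0.47   -0.5695  0.01  ]
[ 0.5023 -0.367   0.08  ] [ 0.4283 -0.3548  0.08  ]
```

```bash
python3 -m pendant '[[[34,32,0],[0,0,0.08],87],[[68,65,0],[0,0,0.16],87],[[102,98,0],[0,0,0.24],87],[[136,130,0],[0,0,0.32],87],[[170,163,0],[0,0,0.4],87],[[204,195,0],[0,0,0.48],87],[[238,228,0],[0,0,0.56],87],[[272,260,0],[0,0,0.65],87]]' 25
```

```text
time: 2.3
tcp_pos: [0.5008, -0.3474, 0.2229]
tcp_rot: [0.875, 0.484, 0.0, 0.0]
wrist_force: [0.4, -0.7, 0.2]
grip_width: 0.0867
grip_force: 0.0
```

```bash
python3 -m pendant '[[[0,50,0],[0,0,0],87],[[0,100,0],[0,0,0],87],[[0,150,0],[0,0,0],87],[[0,200,0],[0,0,0],87],[[-10,250,0],[0,0,0],87],[[-20,300,0],[0,0,0],87],[[-25,350,0],[0,0,0],87],[[-30,390,0],[0,0,0],87]]'
```

```text
time: 3.1
tcp_pos: [0.469, 0.0439, 0.223]
tcp_rot: [0.875, 0.483, 0.0, 0.001]
wrist_force: [0.9, -0.2, -0.4]
grip_width: 0.0872
grip_force: 0.0
```

```bash
python3 -c "
from h import *
print(at('top',(147.7,215.2),.04),at('scene',(160.2,258.6),.04))"; python3 -m pendant '[[[0,28,-30],[0,0,0],87],[[0,56,-60],[0,0,0],87],[[0,56,-95],[0,0,0],87],[[0,56,-130],[0,0,0],87],[[0,56,-153],[0,0,0],87],[[0,56,-153],[0,0,0],87]]'
python3 - <<'E'
from h import *
a=imaging.read_camera("top")[170:250,100:210];b=imaging.read_camera("scene")[200:290,110:220]
cv2.imwrite("pics/e.png",np.hstack([cv2.resize(a,(400,290)),cv2.resize(b,(355,290))]))
E
```

```text
[0.46405412 0.09811855 0.04      ] [0.46793983 0.09996093 0.04      ]
time: 3.7
tcp_pos: [0.4668, 0.0968, 0.0668]
tcp_rot: [0.876, 0.483, -0.003, -0.001]
wrist_force: [-0.5, -0.2, -0.3]
grip_width: 0.0868
grip_force: 0.0
```

View pics/e.png

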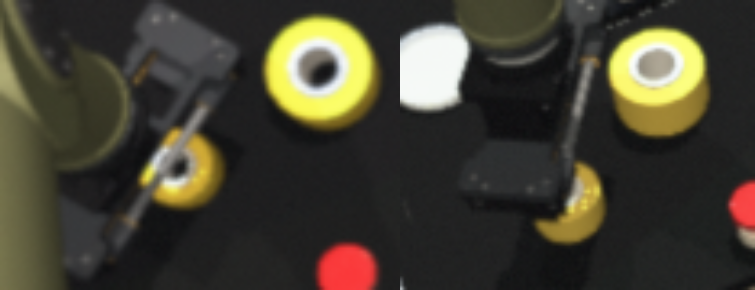

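The fingers straddle the medium reel (top crop (180,165)), with clearance to the neighbours. Descending and gripping.

```bash
python3 -m pendant '[[[0,0,-30],[0,0,0],87],[[0,0,-50],[0,0,0],87],[[0,0,-58],[0,0,0],87],[[0,0,-58],[0,0,0],87],[[0,0,-58],[0,0,0],50],[[0,0,-58],[0,0,0],40],[[0,0,-58],[0,0,0],40],[[0,0,-58],[0,0,0],40]]' 25; python3 -m pendant '[[[0,0,0],[0,0,0],40],[[0,0,0],[0,0,0],40],[[0,0,0],[0,0,0],40],[[0,0,0],[0,0,0],40]]'
```

```text
time: 4.6
tcp_pos: [0.47, 0.0973, 0.0122]
tcp_rot: [0.876, 0.483, 0.0, 0.0]
wrist_force: [-1.3, 1.4, -0.3]
grip_width: 0.063
grip_force: 0.3
time: 5.0
tcp_pos: [0.4698, 0.0973, 0.012]
tcp_rot: [0.876, 0.483, 0.0, 0.0]
wrist_force: [-1.1, 0.5, 6.3]
grip_width: 0.0587
grip_force: 25.0
```

```bash
python3 -m pendant '[[[0,0,35],[0,0,0],40],[[0,0,75],[0,0,0],40],[[0,0,115],[0,0,0],40],[[4,-25,135],[0,0,0.05],40],[[10,-65,140],[0,0,0.1],40],[[16,-105,140],[0,0,0.15],40],[[23,-145,140],[0,0,0.2],40],[[29,-185,140],[0,0,0.25],40]]';  python3 -m pendant '[[[6,-40,0],[0,0,0.05],40],[[12,-80,0],[0,0,0.1],40],[[18,-115,0],[0,0,0.14],40],[[22,-140,0],[0,0,0.15],40],[[24,-151,0],[0,0,0.15],40],[[24,-151,-20],[0,0,0.15],40],[[24,-151,-40],[0,0,0.15],40],[[24,-151,-40],[0,0,0.15],40]]'
python3 - <<'E'
from h import *
S=telemetry.sense();print(S['tcp_pos'],S['tcp_rot'],S['grip_width'])
a=imaging.read_camera("top")[150:240,225:335];b=imaging.read_camera("scene")[130:230,210:330]
cv2.imwrite("pics/f.png",np.hstack([cv2.resize(a,(400,330),interpolation=2),cv2.resize(b,(396,330),interpolation=2)]))
for n in("top","scene"):
    for l in("reel","spindle_tip"):print(n,l,[(np.round(d['xy'],1),round(d['p'],2)) for d in tip_of(n,l)])
p=S['tcp_pos'];z=p[2]-.012
print([proj(n,[[p[0],p[1],z+.04],[p[0],p[1],z],[.5234,-.2387,.073]]) for n in("top","scene")])
E
```

```text
time: 5.8
tcp_pos: [0.4985, -0.0897, 0.1514]
tcp_rot: [0.808, 0.589, -0.0, 0.0]
wrist_force: [0.9, 0.8, -0.7]
grip_width: 0.059
grip_force: 25.0
time: 6.6
tcp_pos: [0.5204, -0.2368, 0.1085]
tcp_rot: [0.762, 0.648, -0.001, -0.003]
wrist_force: [-0.2, -0.5, -1.2]
grip_width: 0.0592
grip_force: 25.0
[ 0.52044844 -0.23683652  0.10849763] [ 0.76198691  0.64758478 -0.00095714 -0.00299742] 0.05919027760956786
top reel [(array([188.1, 188.9]), 0.57), (array([149.6, 186.5]), 0.52)]
top spindle_tip []
scene reel [(array([194. , 227.9]), 0.76), (array([261.2, 186.9]), 0.65), (array([145.4, 244.1]), 0.47)]
scene spindle_tip [(array([258., 191.]), 0.83), (array([121.9, 219.8]), 0.51)]
[array([[262.91989504, 186.1639399 ],
       [262.63970168, 189.21575614],
       [263.10225359, 189.87983259]]), array([[261.22667715, 178.66128437],
       [261.22682267, 187.92920865],
       [261.32017985, 192.267253  ]])]
```

View pics/f.png

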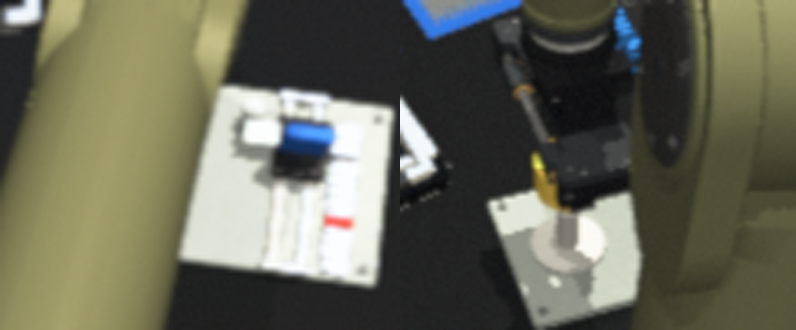

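Scene crop: the reel (yellow at crop (545,185)) hangs just over the spindle (crop column 568), as predicted. I'll use the reel's left silhouette to check its offset across the pads.

Run:
```python
from h import *
np.set_printoptions(precision=2,suppress=True)
n="scene";im=imaging.read_camera(n);h=cv2.cvtColor(im,cv2.COLOR_BGR2HSV)
m=cv2.inRange(h,(18,110,50),(36,255,255));m[:, :240]=0;m[:,275:]=0;m[:165]=0;m[:, :][200:]=0
ys,xs=np.nonzero(m);print(len(xs),xs.min(),xs.max(),ys.min(),ys.max())
for r in range(ys.min(),ys.max()+1):print(r,im[r,246:254,::].max(1).tolist(),xs[ys==r].min() if (ys==r).any() else None)
S=telemetry.sense();p=S['tcp_pos'];print(p);a=np.linspace(0,6.283,90)
for o in(-4,0,4):
    c=p[:2]+o/1e3*np.array([.16,.987])
    P=[proj(n,np.c_[c[0]+.03*np.cos(a),c[1]+.03*np.sin(a),0*a+p[2]-.012+z])[:,0].min() for z in(0,.02,.04)];print(o,P)
# spindle shaft columns
for r in(196,198,200,202,204):print(r,im[r,250:275].max(1).tolist())
for z in(.03,.05):
    print(proj(n,[[.5234+s*.01*.16,-.2387+s*.01,z] for s in(-1,0,1)]).tolist())
```

```text
98 250 261 170 192
170 [34, 35, 34, 36, 35, 49, 74, 89] 256
171 [33, 34, 36, 36, 34, 40, 65, 83] 256
172 [36, 36, 35, 32, 37, 36, 51, 57] None
173 [35, 34, 35, 36, 34, 41, 45, 46] None
174 [35, 36, 35, 36, 45, 62, 60, 47] 251
175 [35, 35, 35, 39, 72, 103, 87, 48] 250
176 [36, 34, 35, 48, 100, 143, 120, 55] 250
177 [34, 35, 36, 55, 128, 183, 154, 63] 250
178 [35, 36, 34, 55, 139, 230, 217, 91] 250
179 [33, 35, 35, 39, 100, 215, 220, 130] 250
180 [34, 34, 34, 38, 77, 164, 211, 170] 250
181 [36, 35, 34, 38, 67, 123, 179, 173] 250
182 [33, 35, 34, 38, 65, 111, 141, 138] 250
183 [34, 35, 36, 38, 67, 110, 137, 140] 250
184 [35, 35, 34, 38, 65, 111, 136, 143] 250
185 [34, 34, 34, 38, 65, 110, 138, 145] 250
186 [35, 35, 37, 43, 68, 111, 137, 145] 251
187 [48, 57, 70, 104, 126, 137, 145, 146] 252
188 [125, 134, 152, 199, 226, 211, 175, 152] 253
189 [226, 227, 225, 228, 230, 227, 206, 172] 254
190 [230, 231, 230, 230, 230, 230, 227, 201] 255
191 [230, 230, 230, 230, 230, 230, 229, 219] 256
192 [231, 230, 230, 230, 229, 230, 230, 223] 260
[ 0.52 -0.24  0.11]
-4 [np.float64(252.29971362187862), 
[... 456 characters left out ...]
27, 152, 230, 250, 251, 251, 251, 245, 229, 216, 213, 213, 213]
200 [177, 196, 198, 199, 199, 196, 178, 140, 117, 120, 125, 127, 126, 152, 230, 250, 251, 251, 251, 251, 248, 234, 215, 211, 212]
202 [189, 198, 200, 198, 198, 186, 167, 141, 122, 123, 125, 128, 125, 152, 230, 250, 251, 251, 251, 251, 250, 244, 226, 213, 213]
204 [184, 198, 198, 197, 198, 196, 182, 155, 134, 128, 128, 130, 135, 187, 235, 248, 251, 251, 251, 251, 250, 242, 224, 216, 215]
[[264.5229176400125, 200.69242875445417], [261.3179054296807, 201.53501119625324], [258.1041971158004, 202.37986172489278]]
[[264.5592649143071, 196.43303190281756], [261.3189696855864, 197.27907985023543], [258.0697803152224, 198.1274423230371]]
```

Run:
```python
from h import *
np.set_printoptions(precision=1,suppress=True)
for n,f in(("scene","a"),("top","b")):
    im=cv2.imread(f"pics/{f}.png")
    P=np.array([.5234,-.2387,0]);a=np.linspace(0,6.283,8,endpoint=False)
    k=800/512
    q=lambda x:(proj(n,x)+.5)*k-.5
    print(n,"tip",q(P+[0,0,.073]),"seat",q(P+[0,0,.018]))
    E=q(np.c_[P[0]+.034*np.cos(np.linspace(0,6.283,90)),P[1]+.034*np.sin(np.linspace(0,6.283,90)),np.full(90,.018)]);print("ell pred",E.min(0),E.max(0))
    c=q(P+[0,0,.05])[0].astype(int)
    cr=im[c[1]-35:c[1]+45,c[0]-45:c[0]+45]
    g=cv2.resize(cr,None,fx=4.4,fy=4.4,interpolation=2);
    g=cv2.LUT(g,np.clip((np.arange(256)-90)*1.55,0,255).astype(np.uint8)) 
    for px in E[::5]:cv2.circle(g,tuple(((px-c+[45,35])*4.4).astype(int)),1,(0,0,255),-1)
    for px in(q(P+[0,0,.073])[0],):cv2.circle(g,tuple(((px-c+[45,35])*4.4).astype(int)),3,(255,0,0),1)
    globals()[f]=g
cv2.imwrite("pics/g.png",np.hstack([a if 0 else globals()['a'],globals()['b']]))
```

```text
scene tip [[408.6 300.7]] seat [[408.6 319.1]]
ell pred [390.9 305.5] [426.3 333.1]
top tip [[411.4 297. ]] seat [[410.8 302.8]]
ell pred [393.2 285.6] [428.4 320.2]Traceback (most recent call last):
  File "<stdin>", line 17, in <module>
    return _nx.concatenate(arrs, 0, dtype=dtype, casting=casting)
           ~~~~~~~~~~~~~~~^^^^^^^^^^^^^^^^^^^^^^^^^^^^^^^^^^^^^^^
ValueError: all the input arrays must have same number of dimensions, but the array at index 0 has 1 dimension(s) and the array at index 1 has 3 dimension(s)
```

Run:
```python
from h import *
G=[]
for n,f in(("scene","a"),("top","b")):
    im=cv2.imread(f"pics/{f}.png");k=800/512
    P=np.array([.5234,-.2387,0]);t=np.linspace(0,6.283,24)
    q=lambda x:(proj(n,x)+.5)*k-.5
    E=q(np.c_[P[0]+.034*np.cos(t),P[1]+.034*np.sin(t),np.full(24,.018)])
    c=q(P+[0,0,.05])[0].astype(int)
    g=cv2.resize(im[c[1]-35:c[1]+45,c[0]-45:c[0]+45],None,fx=4.4,fy=4.4,interpolation=2)
    g=cv2.LUT(g,np.clip((np.arange(256)-90)*1.55,0,255).astype(np.uint8))
    for px in E:cv2.circle(g,tuple(((px-c+[45.5,35.5])*4.4).astype(int)),1,(0,0,255),-1)
    cv2.circle(g,tuple(((q(P+[0,0,.073])[0]-c+[45.5,35.5])*4.4).astype(int)),4,(255,0,0),1);G.append(g)
cv2.imwrite("pics/g.png",np.hstack(G))
```

```text
(no output)
```

View pics/g.png

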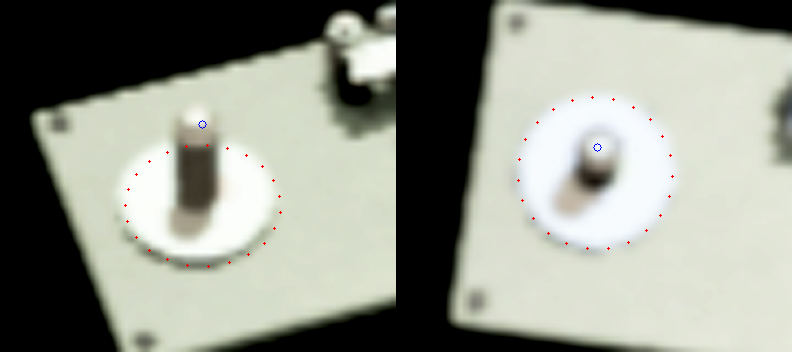

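The scene picture puts the platter about 1 px left and up of the top-camera prediction, which is a calibration bias between the cameras. So I'll measure reel and spindle relative to each other in the same scene camera.

Run:
```python
from h import *
from scipy.optimize import least_squares
np.set_printoptions(precision=4,suppress=True)
n="scene";im=imaging.read_camera(n);hs=cv2.cvtColor(im,cv2.COLOR_BGR2HSV).astype(float);S=hs[:,:,1]
pts=[]
for c in range(251,266):
    col=S[180:200,c]
    hi=col[:6].max()
    if hi<120: continue
    for r in range(1,20):
        if col[r]<hi/2<=col[r-1]:pts.append((c,180+r-1+(col[r-1]-hi/2)/(col[r-1]-col[r])));break
print(np.array(pts).T)
p=telemetry.sense()['tcp_pos'];z=p[2]-.012
t=np.linspace(0,2*np.pi,720)
def res(q,pts=pts,R=.03,z=z):
    C=proj(n,np.c_[q[0]+R*np.cos(t),q[1]+R*np.sin(t),0*t+z])
    low=C[C[:,1]>C[:,1].mean()];low=low[np.argsort(low[:,0])]
    return [np.interp(u,low[:,0],low[:,1])-v for u,v in pts]
s=least_squares(res,p[:2],diff_step=1e-3);J=s.jac
print("reel in scene",s.x,"tcp",p,s.fun,"rel",s.x-p[:2],"sd@.3px",.3*np.sqrt(np.diag(np.linalg.inv(J.T@J))))
# platter in scene from clean picture: ellipse display pts
k=800/512
D=[(116,200),(279,196),(197,137),(140,159),(255,158)]
c=((proj(n,[[.5234,-.2387,.05]])[0]+.5)*k-.5).astype(int)
Q=np.array([((np.array(d)/4.4+c-[45.5,35.5])+.5)/k-.5 for d in D])
def rp(q):
    C=proj(n,np.c_[q[0]+.034*np.cos(t),q[1]+.034*np.sin(t),0*t+.018]);return [np.hypot(*(C-d).T).min() for d in Q]
s=least_squares(rp,[.525,-.237],diff_step=1e-3);print("platter in scene",s.x,s.fun)
```

```text
[[251.     252.     253.     254.     255.     256.     257.    ]
 [186.8311 187.8729 189.1759 190.2105 190.9677 191.589  192.0538]]
reel in scene [ 0.5244 -0.2418] tcp [ 0.5231 -0.239   0.1125] [-1.2348 -0.3925  0.2237  0.3125  0.3688  0.3708  0.391 ] rel [ 0.0013 -0.0029] sd@.3px [0.0007 0.0002]
platter in scene [ 0.5282 -0.2387] [0.6077 0.5517 0.1413 0.1076 0.0491]
```

```bash
python3 - <<'E'
from h import *
from scipy.optimize import least_squares
np.set_printoptions(precision=4,suppress=True)
n="scene";im=imaging.read_camera(n);V=im.max(2).astype(float)
pts=[]
for c in range(251,260):
    col=V[180:200,c]
    for r in range(4,20):
        if col[r]>=188>col[r-1]:pts.append((c,180+r-1+(188-col[r-1])/(col[r]-col[r-1])));break
print(np.array(pts).T)
L=[]
for r in range(181,186):
    row=V[r,246:254]; i=np.nonzero(row>86)[0][0]; L.append(246+i-1+(86-row[i-1])/(row[i]-row[i-1]))
L=np.mean(L);print("left",L)
p=telemetry.sense()['tcp_pos'];z=p[2]-.012;t=np.linspace(0,2*np.pi,720)
def res(q):
    C=proj(n,np.c_[q[0]+.03*np.cos(t),q[1]+.03*np.sin(t),0*t+z])
    low=C[C[:,1]>C[:,1].mean()];low=low[np.argsort(low[:,0])]
    return [np.interp(u,low[:,0],low[:,1])-v for u,v in pts if u>251]+[3*(C[:,0].min()-L)]
s=least_squares(res,p[:2],diff_step=1e-3)
print("reel",s.x,"tcp",p,"rel",s.x-p[:2],s.fun)
E
python3 - <<'E'
import cv2,numpy as np
im=cv2.imread('pics/a.png');im=cv2.resize(im,(512,384),interpolation=cv2.INTER_AREA)
for r in range(186,215,2):print(r,im[r,246:276].max(1).tolist())
E
```

```text
[[251.     252.     253.     254.     255.     256.    ]
 [187.6933 188.3939 189.5    190.8077 191.5417 192.2273]]
left 250.45087040618955
reel [ 0.5288 -0.2402] tcp [ 0.523  -0.239   0.1123] rel [ 0.0058 -0.0013] [ 0.4701  0.4119 -0.1257 -0.2673 -0.4923  0.1794]
186 [36, 38, 41, 49, 56, 65, 80, 106, 127, 136, 155, 185, 209, 216, 219, 225, 229, 231, 231, 232, 232, 231, 231, 231, 231, 231, 231, 230, 231, 231]
188 [125, 138, 154, 190, 212, 217, 219, 225, 230, 231, 230, 230, 231, 231, 230, 230, 230, 231, 231, 232, 232, 232, 232, 231, 231, 231, 231, 232, 232, 232]
190 [228, 229, 229, 229, 230, 230, 230, 231, 231, 232, 232, 230, 230, 234, 240, 240, 235, 229, 230, 232, 232, 231, 231, 232, 232, 232, 233, 233, 233, 232]
192 [230, 230, 230, 230, 230, 230, 230, 230, 231, 232, 230, 221, 210, 226, 239, 240, 230, 218, 224, 230, 231, 231, 232, 232, 232, 232, 232, 233, 233, 233]
194 [231, 232, 232, 231, 231, 231, 230, 230, 231, 233, 230, 212, 189, 193, 198, 201, 198, 197, 216, 231, 233, 233, 233, 232, 231, 231, 232, 233, 233, 232]
196 [230, 231, 231, 230, 230, 231, 234, 240, 246, 250, 247, 222, 157
[... 781 characters left out ...]
 191, 192, 205, 241, 252, 254, 254, 254, 254, 253, 248, 236, 227, 232, 233, 232]
208 [229, 229, 228, 223, 209, 219, 242, 251, 253, 252, 243, 223, 206, 202, 206, 221, 241, 252, 254, 254, 254, 254, 250, 237, 214, 216, 229, 232, 233, 234]
210 [227, 229, 229, 228, 225, 217, 202, 199, 224, 238, 248, 250, 249, 248, 249, 252, 253, 253, 251, 248, 243, 231, 214, 214, 225, 230, 232, 233, 233, 234]
212 [223, 230, 230, 229, 230, 228, 224, 215, 197, 184, 189, 188, 190, 198, 199, 198, 196, 191, 189, 195, 209, 219, 226, 231, 232, 233, 233, 232, 233, 234]
214 [203, 226, 229, 230, 229, 229, 230, 230, 230, 230, 229, 224, 219, 218, 218, 218, 218, 221, 226, 230, 232, 232, 233, 234, 233, 233, 233, 234, 234, 233]
```

Run:
```python
from h import *
from scipy.optimize import least_squares
np.set_printoptions(precision=4,suppress=True)
t=np.linspace(0,2*np.pi,90);k=800/512
g=np.array([.4698,.0973]);u=np.array([.848,-.53]);v=np.array([.53,.848])
for n,f,c0 in(("scene","a",(252,410)),("top","b",(232,338))):
    V=cv2.imread(f"pics/{f}.png").max(2)
    for th in(70,85,100):
        _,l,s,c=cv2.connectedComponentsWithStats((V>th).astype(np.uint8));i=l[c0[1],c0[0]+12]
        m=(l==i).astype(np.uint8);cn=max(cv2.findContours(m,0,1)[0],key=cv2.contourArea)
        h=cv2.convexHull(cn);M=cv2.moments(h);o=np.array([M['m10'],M['m01']])/M['m00']
        def cen(q):
            P=np.concatenate([(proj(n,np.c_[q[0]+.03*np.cos(t),q[1]+.03*np.sin(t),0*t+z])+.5)*k-.5 for z in(0,.04)])
            H=cv2.convexHull(P.astype(np.float32));m=cv2.moments(H);return np.array([m['m10'],m['m01']])/m['m00'],m['m00']
        r=least_squares(lambda q:cen(q)[0]-o,[.468,.1],diff_step=1e-3)
        d=g-r.x;print(n,th,r.x,"area",M['m00'],cen(r.x)[1],"truth-cam along,perp",d@u,d@v)
```

```text
scene 70 [0.471  0.1001] area 1264.0 1224.205241571879 truth-cam along,perp 0.00043478117695857146 -0.002992281963806867
scene 85 [0.4711 0.1   ] area 1221.5 1224.035369703779 truth-cam along,perp 0.000298076384933129 -0.0029604328247825598
scene 100 [0.4715 0.1002] area 1181.0 1223.7915899618529 truth-cam along,perp 8.539677440299286e-05 -0.003349613048915291
top 70 [0.4652 0.1002] area 1058.5 1002.971389808692 truth-cam along,perp 0.005399078241682764 -1.044131147800477e-05
top 85 [0.4654 0.1005] area 1021.0 1003.1702749906108 truth-cam along,perp 0.005451970752239592 -0.00041679263696336273
top 100 [0.4655 0.101 ] area 987.5 1003.4241848732345 truth-cam along,perp 0.005603338816378528 -0.0008208282572713813
```

Both cameras agree once referenced to the grasped reel: the spindle is about 5.5 mm further in x than the TCP. Shifting, then lowering gently.

```bash
python3 -m pendant '[[[5.5,-1,0],[0,0,0],40],[[5.5,-1,-10],[0,0,0],40],[[5.5,-1,-20],[0,0,0],40],[[5.5,-1,-28],[0,0,0],40],[[5.5,-1,-33],[0,0,0],40],[[5.5,-1,-37],[0,0,0],40],[[5.5,-1,-40],[0,0,0],40],[[5.5,-1,-40],[0,0,0],40]]'; python3 -m pendant '[[[0,0,0],[0,0,0],40],[[0,0,0],[0,0,0],40]]'
```

```text
time: 7.85
tcp_pos: [0.5279, -0.2398, 0.0712]
tcp_rot: [0.762, 0.647, -0.0, -0.0]
wrist_force: [-0.8, -0.2, 0.6]
grip_width: 0.059
grip_force: 25.0
time: 8.05
tcp_pos: [0.5284, -0.24, 0.072]
tcp_rot: [0.762, 0.647, 0.0, 0.0]
wrist_force: [-0.1, -0.2, -1.0]
grip_width: 0.059
grip_force: 25.0
```

```bash
python3 -m pendant '[[[0,0,-6],[0,0,0],40],[[0,0,-12],[0,0,0],40],[[0,0,-18],[0,0,0],40],[[0,0,-18],[0,0,0],40]]';python3 -m pendant '[[[0,0,-6],[0,0,0],40],[[0,0,-12],[0,0,0],40],[[0,0,-18],[0,0,0],40],[[0,0,-22],[0,0,0],40],[[0,0,-22],[0,0,0],40]]'
```

```text
time: 8.45
tcp_pos: [0.5272, -0.2395, 0.0522]
tcp_rot: [0.762, 0.647, -0.0, -0.001]
wrist_force: [0.3, 0.2, -0.6]
grip_width: 0.0588
grip_force: 25.0
time: 8.95
tcp_pos: [0.5275, -0.2396, 0.0307]
tcp_rot: [0.762, 0.647, -0.0, -0.001]
wrist_force: [0.2, 0.7, -1.7]
grip_width: 0.0589
grip_force: 25.0
```

```bash
python3 -m pendant '[[[0,0,-1],[0,0,0],40],[[0,0,-2],[0,0,0],40],[[0,0,-2],[0,0,0],40],[[0,0,-2],[0,0,0],40]]';python3 -m pendant '[[[0,0,0],[0,0,0],65],[[0,0,0],[0,0,0],80],[[0,0,0],[0,0,0],87],[[0,0,0],[0,0,0],87],[[0,0,0],[0,0,0],87],[[0,0,0],[0,0,0],87]]'
```

```text
time: 9.35
tcp_pos: [0.5284, -0.2399, 0.0301]
tcp_rot: [0.762, 0.647, 0.0, 0.0]
wrist_force: [-1.1, 2.0, 2.1]
grip_width: 0.0591
grip_force: 25.0
time: 9.95
tcp_pos: [0.5281, -0.2399, 0.0295]
tcp_rot: [0.762, 0.647, 0.0, 0.0]
wrist_force: [-0.2, 0.3, 0.1]
grip_width: 0.0861
grip_force: 0.0
```

```bash
python3 -m pendant '[[[0,0,10],[0,0,0],87],[[0,0,30],[0,0,0],87],[[0,0,60],[0,0,0],87],[[0,0,95],[0,0,0],87],[[0,0,130],[0,0,0],87],[[0,-40,135],[0,0,0],87],[[2,-85,135],[0,0,0],87],[[4,-132,135],[0,0,0],87]]';python3 -m pendant '[[[0,0,0],[0,0,0],87],[[0,0,0],[0,0,0],87]]'
python3 - <<'E'
from h import *
a=imaging.read_camera("top")[150:240,225:345];b=imaging.read_camera("scene")[130:230,210:330]
cv2.imwrite("pics/h.png",np.hstack([cv2.resize(a,(400,300),interpolation=2),cv2.resize(b,(360,300),interpolation=2)]))
E
```

```text
time: 10.75
tcp_pos: [0.5328, -0.373, 0.1667]
tcp_rot: [0.762, 0.648, 0.0, 0.001]
wrist_force: [0.3, 0.2, -0.4]
grip_width: 0.0872
grip_force: 0.0
time: 10.95
tcp_pos: [0.5315, -0.3733, 0.1647]
tcp_rot: [0.763, 0.646, 0.0, -0.0]
wrist_force: [0.8, 1.1, 0.3]
grip_width: 0.087
grip_force: 0.0
```

View pics/h.png

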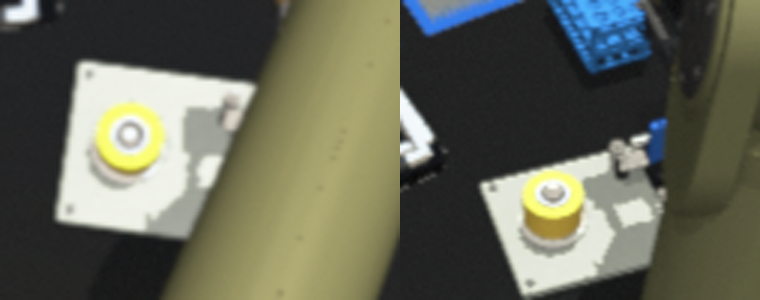

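The reel sits down on the platter with the spindle through it (crop (130,133) top, (552,205) scene). Now lowering over the paddle and gripping.

```bash
python3 -m pendant '[[[0,0,-35],[0,0,0],87],[[0,0,-65],[0,0,0],87],[[0,0,-85],[0,0,0],87],[[0,0,-97],[0,0,0],87],[[0,0,-103],[0,0,0],87],[[0,0,-103],[0,0,0],87]]' 40; python3 -m pendant '[[[0,0,0],[0,0,0],40],[[0,0,0],[0,0,0],10],[[0,0,0],[0,0,0],5],[[0,0,0],[0,0,0],5],[[0,0,0],[0,0,0],5],[[0,0,0],[0,0,0],5],[[0,0,0],[0,0,0],5],[[0,0,0],[0,0,0],5]]';python3 -m pendant '[[[0,0,0],[0,0,0],5],[[0,0,0],[0,0,0],5],[[0,0,0],[0,0,0],5]]'
```

```text
time: 11.65
tcp_pos: [0.5324, -0.3711, 0.0616]
tcp_rot: [0.762, 0.648, 0.0, -0.0]
wrist_force: [1.1, -0.7, 1.1]
grip_width: 0.0871
grip_force: 0.0
time: 12.45
tcp_pos: [0.5321, -0.3718, 0.0615]
tcp_rot: [0.762, 0.647, -0.0, -0.0]
wrist_force: [-0.5, -0.1, 0.0]
grip_width: 0.0311
grip_force: 0.0
time: 12.75
tcp_pos: [0.5293, -0.3715, 0.0613]
tcp_rot: [0.763, 0.647, -0.002, -0.002]
wrist_force: [-7.1, 2.1, 5.2]
grip_width: 0.0114
grip_force: 40.0
```

Run:
```python
import cv2,numpy as np
from h import *
im=cv2.imread('pics/d.png')
h=cv2.cvtColor(im,cv2.COLOR_BGR2HSV)
m=(cv2.inRange(h,(0,110,100),(12,255,255))|cv2.inRange(h,(170,110,100),(180,255,255)))
print("red",cv2.moments(m,True)['m10']/cv2.moments(m,True)['m00'],cv2.moments(m,True)['m01']/cv2.moments(m,True)['m00'])
g=im.max(2).astype(float)
for x in(600,605,610,615,620,625):
    c=255-g[215:262,x];b=np.percentile(c,30);w=np.clip(c-b-15,0,None);print(x,(w*np.arange(215,262)).sum()/w.sum(),w.max())
```

```text
red 597.9198312236286 364.28691983122366
600 237.51845906902088 54.0
605 238.09670781893004 45.0
610 239.25688073394497 45.0
615 240.02227171492206 49.0
620 240.6029776674938 47.0
625 241.04934210526315 37.0
```

```bash
python3 -m pendant '[[[0,0,0],[0,0,0],5],[[0,0,0],[0,0,0],5]]'; python3 -m pendant '[[[-8,1.3,0],[0,0,0],5],[[-16,2.6,0],[0,0,0],5],[[-24,3.9,0],[0,0,0],5],[[-32,5.2,0],[0,0,0],5],[[-40,6.6,0],[0,0,0],5],[[-48,7.9,0],[0,0,0],5],[[-53,8.7,0],[0,0,0],5],[[-53,8.7,0],[0,0,0],5]]'; python3 -m pendant '[[[0,0,0],[0,0,0],5],[[0,0,0],[0,0,0],5],[[0,0,0],[0,0,0],5]]'
```

```text
time: 12.95
tcp_pos: [0.5293, -0.3715, 0.0613]
tcp_rot: [0.763, 0.647, -0.002, -0.002]
wrist_force: [-6.3, 2.6, 4.6]
grip_width: 0.0116
grip_force: 40.0
time: 13.75
tcp_pos: [0.4815, -0.3634, 0.0614]
tcp_rot: [0.762, 0.647, 0.002, 0.003]
wrist_force: [8.8, -3.3, -8.9]
grip_width: 0.0119
grip_force: 40.1
time: 14.05
tcp_pos: [0.482, -0.3635, 0.0614]
tcp_rot: [0.762, 0.647, 0.002, 0.003]
wrist_force: [8.9, -2.8, -8.5]
grip_width: 0.0117
grip_force: 40.1
```

View after.

```bash
python3 -m pendant '[[[-3,0.5,0],[0,0,0],5],[[-5.6,0.9,0],[0,0,0],5],[[-5.6,0.9,0],[0,0,0],5],[[-5.6,0.9,0],[0,0,0],5],[[-5.6,0.9,0],[0,0,0],5],[[-5.6,0.9,0],[0,0,0],5]]'
python3 - <<'E'
from h import *
a=imaging.read_camera("top")[150:240,225:345];b=imaging.read_camera("scene")[150:240,230:350]
cv2.imwrite("pics/i.png",np.hstack([cv2.resize(a,(400,300),interpolation=2),cv2.resize(b,(400,300),interpolation=2)]))
for n in("top","scene"):
  for l in("gate_pointer","red_band"):print(n,l,[(np.round(d['xy'],1),round(d['p'],2)) for d in tip_of(n,l)])
E
```

```text
time: 14.65
tcp_pos: [0.4766, -0.3626, 0.0614]
tcp_rot: [0.762, 0.647, 0.002, 0.003]
wrist_force: [10.1, -3.4, -9.4]
grip_width: 0.0116
grip_force: 40.1
top gate_pointer []
top red_band []
scene gate_pointer []
scene red_band []
```

View pics/i.png

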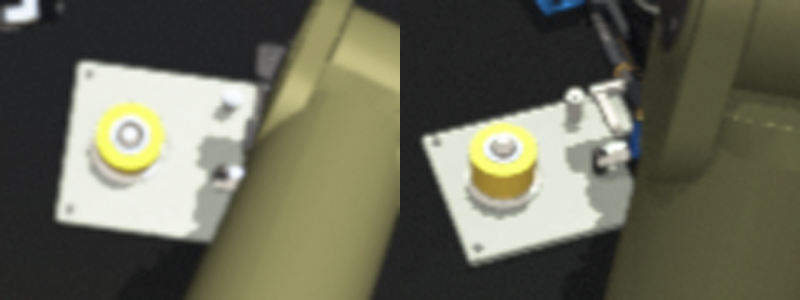

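The reel is still seated at crop (130,135). The arm hides the scale in both views, so I rely on the measured travel: 53.5 mm against about 53.8 mm to the band middle from the initial picture, with a ±5 mm tolerance. Holding, then handing in.

```bash
python3 -m pendant '[[[0,0,0],[0,0,0],5],[[0,0,0],[0,0,0],5],[[0,0,0],[0,0,0],5],[[0,0,0],[0,0,0],5],[[0,0,0],[0,0,0],5],[[0,0,0],[0,0,0],5],[[0,0,0],[0,0,0],5],[[0,0,0],[0,0,0],5]]' && python3 -c "
from rig import workorder;print(workorder.hand_in())"
```

```text
time: 15.75
tcp_pos: [0.4767, -0.3626, 0.0614]
tcp_rot: [0.762, 0.647, 0.002, 0.003]
wrist_force: [10.3, -3.2, -9.1]
grip_width: 0.0119
grip_force: 40.1
the job is handed in; nothing more can be done
None
```

I handed in the job with the 60 mm reel seated on the spindle and released, and the gripper holding the gate about 53.5 mm open; the arm hid the scale, so I set the pointer by measured travel (band middle at about 53.8 mm, ±5 mm allowed) and never saw it in the band, and the hand-in returned no verdict.

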